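# Centre the egg night-light on its charging dock

## Robot

A 6-joint arm with a two-finger parallel gripper is mounted at the origin on the work surface. World frame = base frame: x ahead of the robot, y to its left, z up, the work surface at z = 0. Lengths are in m, angles in rad, forces in N, time in s.
With the tool pointing down it reaches from about 0.3 to 0.875 m from the base axis. Payload 6.4 kg.
Tool frame: the origin (TCP) lies at the centre of the arm's flange, where the gripper is bolted on; the fingertips stand 173 mm ahead of it and the grasp point (between the pads) lies ctrl.grip_point_offset ahead of it (ctrl.grip_point_offset is the distance from the TCP to the grasp point, in m); z points along the fingers, y is the direction in which the jaws open and shut (so a half turn about z gives the same grasp; the last joint's range is limited). The gripper opens to 85 mm and grips with 20 to 120 N. Pads are 22 mm wide; open, the fingers measure 114 mm over their backs; the gripper's body (76 mm by 85 mm) begins 54 mm behind the grasp point. The pads swing forward as they close: fully open they stand 13 mm farther back than shut.
Start: joints at [1.144, 0.181, 1.607, -0, 1.354, -0.206], TCP at [0.126, 0.561, 0.405] pointing down, gripper open.
Joint ranges: [-2.99, 2.99], [-0.89, 2.07], [0.3, 2.58], [-1.14, 4.28], [0, 2.63], [-3.12, 3.12]. Speed limits (rad/s): [2.57, 2.57, 3.01, 3.14, 3.14, 3.14].

## Interface

Orientations are given as a unit quaternion [w, x, y, z].
In Python, from bench import ctrl, cams, boxes_of, landmark_of gives the robot as it stands.
- The arm moves only by the shell command python3 -m handwheel 'ROWS'. ROWS is JSON, a list of rows, each an object with "offset": the shift along the tool's x, y, z in m, a list of three; "spin": the turn about the tool's z in degrees; "grip": the opening, from 0 (shut) to 1 (fully open). A call has 1 to 20 rows; each row is the pose to reach, as a shift and turn from the pose commanded when the call began, along the tool's axes at that moment; what a row does not reach only later rows make up. A row lasts 1/8 s, in which the tool goes at most 62.5 mm and 10.7 degrees, less where a joint would pass 70% of its speed; a pose out of reach is approached as far as the arm can. A call with a gripper value outside its range is refused whole. The fingers move at their own pace and stop on an object; the grip force is fixed at half the most. Time passes only in rows, so rows that repeat a pose let the fingers close. It gives the time, the measured TCP pose, the force and the opening at its end, in the units of the state.
- ctrl.get_obs(): the state, without advancing time (a new reading comes with each control period).
- cams.camera(name): name is "scene" or "top"; returns a dict with "color" (480x640x3 uint8, red, green, blue), "camera_matrix" (3x3 intrinsics, pixels), "distortion" ([k1, k2, p1, p2, k3] as OpenCV has them; the pictures are not rectified), "view" (4x4, takes a point from world to camera coordinates). Camera axes: x right, y up, looking along -z (the intrinsics and any distortion apply to the point x, -y, -z); pixel columns grow to the right and rows downward; lengths in m; the calibration is good to about 2 mm. A picture is of the moment at which its call begins. There is no depth.
- ctrl.hand_in(): hands the job in, once; it reports no verdict.
Trained networks look in a picture, given as the dict that the camera call returned (one of the last four; its "shot" number tells which), for a name from the list of things; names that differ only in an ending like _2 or _b are one class to them, and where a whole thing is asked for, a point or a joint stands for the part that bears it (a point fixed in the world has none). Each returns a list of dicts, best first, with "confidence" (0 to 1); they miss things now and then, are a little off and sometimes report something else, mostly with a low value. They report only what shows in the picture. A call takes as long as a camera call. They do not tell look-alikes from the thing itself.
- boxes_of(picture, thing): "uv" ([column, row] in pixels, amid what is visible of it).
- landmark_of(picture, thing): "uv" ([column, row] in pixels: a listed point, or the origin of a listed thing).
The state is a dict: "time_s": time; "q": joint angles; "dq": joint speeds; "joint_efforts": joint torques, N m; "eef_pos": TCP position; "eef_rot": TCP orientation; "wrist_force": force on the tool from outside, world axes, zero at the start; "torque": the same for the moment, N m; "opening": opening from 0.0 (shut) to 1.0 (fully open).
Only numpy, scipy, OpenCV 4.12 (cv2) and the standard library are available. Lean on these libraries where they do the work, as an engineer would, in place of code of your own. Each camera call takes 0.05 s, during which the arm holds its last target.

## Task

The egg-shaped night-light has been put down off-centre on the small raised pad of its round charging dock and will not charge. Nudge it gently with the outside of the fingertips until it stands upright in the middle of the dock, and then take the hand away; do not take it between the fingers, lift it, knock it over or push it off the pad, and leave everything else on the table where it is.

Things in the scene. Friction and masses are not known exactly. Their poses are not given: they have to be found in the camera images.
- light: Egg-shaped white night-light, loose, round, 82 mm high, 0.14-0.28 kg. Flat grey foot 44 mm across; widest (76 mm) 30 mm above the foot's underside: an upright finger meets it there. Slides at 1-2 N, stops with a slow push; tips if pushed higher up or off the pad; over 15 N is too rough. Origin: centre of the foot's underside, z up. Starts 14-21 mm off the dock's centre, in any direction.
- dock: Round grey charging dock, fixed: a skirt 110 mm across and 9 mm high, in its middle a raised flat pad 56 mm across, top 20 mm above the table, on which the night-light stands. Origin: centre of the underside, on the table, z up; the pad's centre, where the light belongs, is straight above it. Yaw does not matter.
- cup: White ceramic mug, 80 mm diameter, 85 mm high, with a side handle. Loose bystander; origin centre of underside.
- opener: Green hard silicone jar opener, a ribbed low dome 92 mm in diameter, 31 mm high. Loose bystander; origin centre of underside.
- balm: Aluminium lip balm tube standing upright, 19 mm diameter, 68 mm high. Loose bystander; origin centre of underside.
- glasses_case: Brown glasses case, 160 mm along its y, 62 mm along its x, 40 mm high. Loose bystander; origin centre of underside.
- bottle_a: Small amber pill bottle with white twist cap, 34 mm diameter, 76 mm high, standing loose on the white turntable (a platter 240 mm in diameter, its floor 22 mm and rim 34 mm above the table, turning freely). Bystander; origin centre of underside.
- bottle_b: Middle amber pill bottle, 40 mm diameter, 86 mm high, on the turntable. Bystander; origin centre of underside.
- bottle_c: Large amber pill bottle, 48 mm diameter, 96 mm high, on the turntable. Bystander; origin centre of underside.
There are look-alikes about, which are no part of the job. Leave any green or red look-alike of the light alone.

How it is judged:
At the end, for the whole second after the job is handed in: The night-light stands at rest, upright within 3 degrees, on the dock's pad, the centre of its foot within 6 mm of the dock's centre (its foot nowhere overhanging the pad), and every other loose thing is within 15 mm of where it was (horizontal distance between light and dock below 0.006 m and angle between light's own z axis and vertical below 0.05 rad and z of light in the frame of dock between 0.017 and 0.023 m and linear speed of light below 0.01 m/s and distance of each of cup, opener, balm, glasses_case, bottle_a, bottle_b, bottle_c from where it was at the start of the episode below 0.015 m); the robot touches nothing.
It fails at once if the night-light is pushed harder than 15 N (contact force between light and the arm above 15 N or contact force between light and the fingers above 15 N).
It fails at once if the night-light is taken between the fingers (the grasp point comes inside it, within 22 mm of its axis and below its top) (horizontal distance between the grasp point and light below 0.022 m and z of the grasp point in the frame of light below 0.08 m).
It fails at once if the night-light is lifted more than 12 mm off the pad (z of light in the frame of dock above 0.032 m).
It fails at once if the night-light is tipped by more than 20 degrees or drops off the pad (angle between light's own z axis and vertical above 0.35 rad or z of light in the frame of dock below 0.012 m).
It fails at once if another loose thing is moved more than 15 mm (distance of any of cup, opener, balm, glasses_case, bottle_a, bottle_b, bottle_c from where it was at the start of the episode above 0.015 m).
It also fails if it takes over 64 s, if anything falls off the work surface, if the arm or the gripper's body presses on something with over 40 N, if the wrist force passes 120 N, or if a joint passes its speed limit or range.

## Working session

There is one attempt and no reset: what is moved stays moved. The work goes in short steps, Python scripts to look and compute and a shell command to move; the robot and the scene stay as the last step left them, time stands still between calls to the robot, and variables do not carry over. Pictures are saved under pics/ and viewed, and the job is handed in when it is done.

```bash
mkdir -p pics; ls; cat > h.py <<'E'
import numpy as np, cv2
from bench import ctrl,cams,boxes_of,landmark_of
def ray(p,uv):
    K=np.array(p["camera_matrix"]);d=np.array(p["distortion"]);V=np.array(p["view"])
    n=cv2.undistortPoints(np.array([[uv]],float),K,d)[0,0]
    R=V[:3,:3];t=V[:3,3]
    return -R.T@t, R.T@np.array([n[0],-n[1],-1.0])
def atz(p,uv,z):
    c,d=ray(p,uv); return c+d*(z-c[2])/d[2]
def proj(p,X):
    K=np.array(p["camera_matrix"]);d=np.array(p["distortion"]);V=np.array(p["view"])
    X=np.atleast_2d(X); c=(V[:3,:3]@X.T).T+V[:3,3]
    c=c*np.array([1,-1,-1])
    return cv2.projectPoints(c.reshape(-1,1,3),np.zeros(3),np.zeros(3),K,d)[0].reshape(-1,2)
def save(p,n): cv2.imwrite("pics/"+n,cv2.cvtColor(p["color"],cv2.COLOR_RGB2BGR))
E
python3 - <<'E'
from h import *
np.set_printoptions(precision=4,suppress=True)
for n in("top","scene"):
    p=cams.camera(n); save(p,n+"0.png")
    c,_=ray(p,[320,240]); print(n,"cam at",c)
    for th,z in(("light",.02),("dock",0),("cup",0),("opener",0),("balm",0),("glasses_case",0),("bottle_a",.022)):
        for r in landmark_of(p,th)[:4]: print(n,th,np.round(r["uv"],1),round(r["confidence"],2),atz(p,r["uv"],z))
o=ctrl.get_obs(); print(o, ctrl.grip_point_offset)
E
```

```text
pics
top cam at [ 0.4371 -0.0064  1.387 ]
top light [384.2 267.2] 0.96 [ 0.5034 -0.1593  0.02  ]
top light [320.6 285.4] 0.92 [0.4557 0.0228 0.02  ]
top light [338.6 239.3] 0.8 [ 0.5863 -0.0315  0.02  ]
top light [295.  238.4] 0.8 [0.5918 0.0936 0.02  ]
top cup [295.8 173.6] 0.7 [0.7874 0.09   0.    ]
top cup [339.2 237.1] 0.25 [ 0.5949 -0.0338  0.    ]
top opener [371.8 166.5] 0.59 [ 0.8031 -0.1357  0.    ]
top balm [253.8 255.6] 0.55 [0.5464 0.2163 0.    ]
top glasses_case [408.1 317.8] 0.96 [ 0.3579 -0.2253  0.    ]
top bottle_a [191.9 229.8] 0.86 [0.6238 0.3941 0.022 ]
top bottle_a [205.8 262.2] 0.86 [0.5285 0.3524 0.022 ]
top bottle_a [174. 261.] 0.52 [0.5338 0.4462 0.022 ]
top bottle_a [338.3 238.7] 0.19 [ 0.5878 -0.0307  0.022 ]
scene cam at [1.0613 0.6778 0.8499]
scene light [296.1 210.8] 0.95 [ 0.5208 -0.1317  0.02  ]
scene light [356.9 243.4] 0.94 [0.4733 0.0404 0.02  ]
scene light [256.6 227.9] 0.67 [ 0.6297 -0.1345  0.02  ]
scene light [298.1 246.6] 0.63 [ 0.5868 -0.0279  0.02  ]
scene dock [293.9 256.8] 0.66 [ 0.6016 -0.0234  0.    ]
scene cup [247.7 326.8] 0.95 [0.785  
[... 177 characters left out ...]
ne glasses_case [327.5 173.5] 0.81 [ 0.3527 -0.229   0.    ]
scene bottle_a [417.4 391.5] 0.88 [0.6243 0.3913 0.022 ]
scene bottle_a [443.7 349.8] 0.8 [0.5238 0.3571 0.022 ]
scene bottle_a [483.8 394.3] 0.58 [0.5344 0.463  0.022 ]
{'time_s': 0.8, 'q': array([ 1.1437,  0.1808,  1.607 , -0.    ,  1.3538, -0.2063]), 'dq': array([ 0.0015,  0.0009,  0.0025, -0.0029, -0.0004, -0.0011]), 'joint_efforts': array([  0.0002, -44.4774, -35.1677,  -0.0002,   0.0002,  -0.    ]), 'eef_pos': array([0.1259, 0.5611, 0.4047]), 'eef_rot': array([0.    , 0.1102, 0.9939, 0.    ]), 'wrist_force': array([ 0.0303,  0.2058, -0.2278]), 'torque': array([ 0.0265, -0.0138, -0.0122]), 'opening': 0.9982823392496502} 0.1547
```

View pics/top0.png

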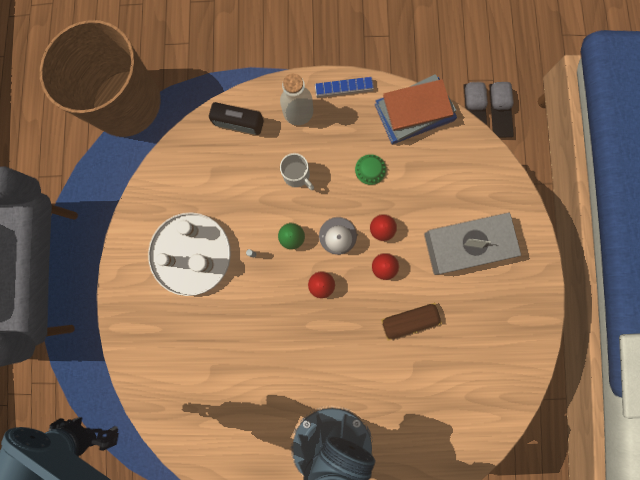

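View pics/scene0.png

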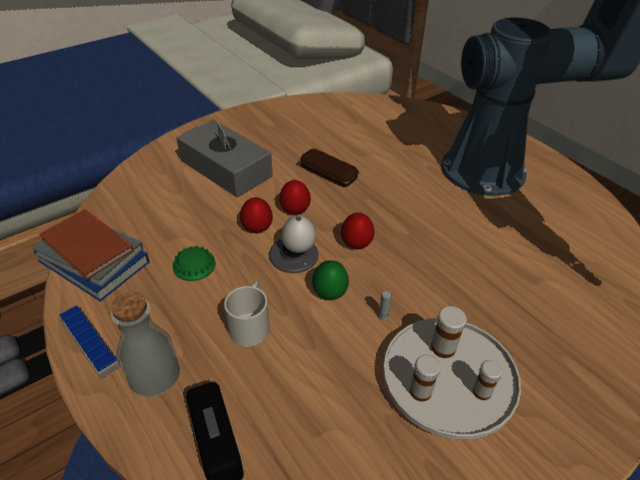

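```bash
python3 - <<'E'
import cv2
a=cv2.imread("pics/top0.png")[205:275,300:380]; cv2.imwrite("pics/top0c.png",cv2.resize(a,None,fx=8,fy=8,interpolation=cv2.INTER_CUBIC))
a=cv2.imread("pics/scene0.png")[190:290,240:350]; cv2.imwrite("pics/scene0c.png",cv2.resize(a,None,fx=6,fy=6,interpolation=cv2.INTER_CUBIC))
E
```

```text
(no output)
```

View pics/top0c.png

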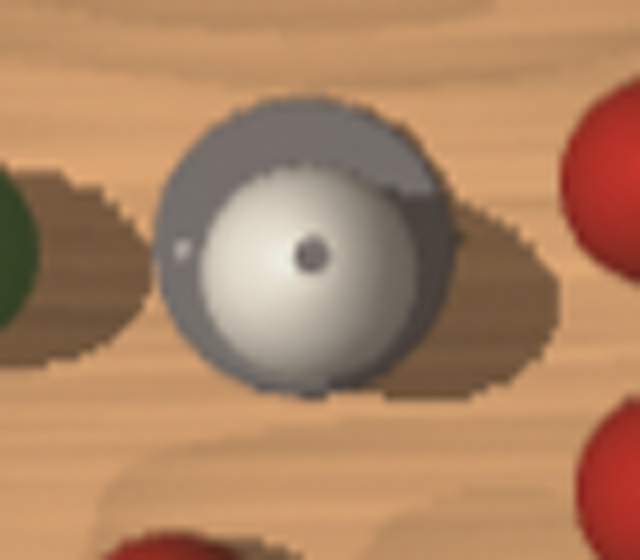

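View pics/scene0c.png

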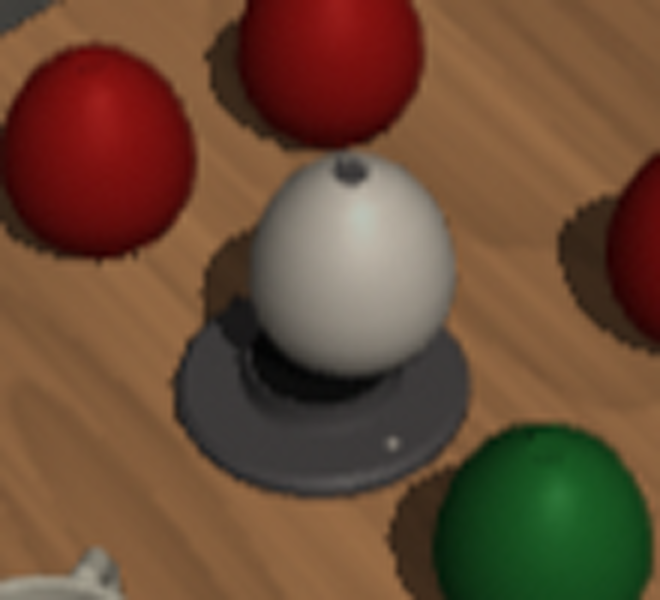

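The white egg at (338,239) in the top view stands on the grey dock, whose skirt is centred at about (337.7,235.3), so it sits off towards the robot. Reds and a green are the look-alikes. Now I'll fit both more precisely.

```bash
cat >> h.py <<'E'
from scipy.optimize import minimize
A=np.linspace(0,2*np.pi,180,endpoint=False)
def prof():  # egg: (z,r) stack
    zs=np.linspace(0,.082,42); r=np.where(zs<.03,.038*np.sqrt(np.clip(1-((zs-.03)/.0368)**2,0,1)),.038*np.sqrt(np.clip(1-((zs-.03)/.052)**2,0,1)))
    return zs,r
def hull(p,kind,x,y):
    if kind=="dock":
        X=np.concatenate([np.c_[x+.055*np.cos(A),y+.055*np.sin(A),0*A+z] for z in(0,.009)])
    else:
        zs,r=prof(); X=np.concatenate([np.c_[x+b*np.cos(A),y+b*np.sin(A),0*A+a+.02] for a,b in zip(zs,r)])
    h=cv2.convexHull(proj(p,X).astype(np.float32))[:,0]
    # resample evenly
    q=np.r_[h,h[:1]];s=np.r_[0,np.cumsum(np.hypot(*np.diff(q,axis=0).T))];t=np.linspace(0,s[-1],240,endpoint=False)
    return np.c_[np.interp(t,s,q[:,0]),np.interp(t,s,q[:,1])]
def fit(p,kind,x0,span=.012):
    im=cv2.GaussianBlur(p["color"].astype(np.float32),(0,0),0.7)
    def score(v):
        h=hull(p,kind,*v);c=h.mean(0);n=np.roll(h,-1,0)-np.roll(h,1,0);n=np.c_[n[:,1],-n[:,0]];n/=np.linalg.norm(n,axis=1)[:,None]+1e-9
        o,i=[cv2.remap(im,(h+s*n)[:,0].astype(np.float32),(h+s*n)[:,1].astype(np.float32),cv2.INTER_LINEAR)[:,0] for s in(1.2,-1.2)]
        g=np.abs(o-i).sum(1)
        return -np.minimum(g,60).mean()
    G=[(score((x0[0]+a,x0[1]+b)),x0[0]+a,x0[1]+b) for a in np.arange(-span,span+1e-6,.002) for b in np.arange(-span,span+1e-6,.002)]
    g=min(G); r=minimize(score,g[1:],method="Nelder-Mead",options=dict(initial_simplex=[g[1:],(g[1]+.002,g[2]),(g[1],g[2]+.002)],xatol=1e-5))
    return r.x,-r.fun
def look(tag,cam=("top","scene"),dock=(.598,-.028)):
    for n in cam:
        p=cams.camera(n); d,sd=fit(p,"dock",dock); l,sl=fit(p,"light",dock,.026)
        print(n,"dock",d.round(4),round(sd,1),"light",l.round(4),round(sl,1),"off mm",((l-d)*1e3).round(1))
        for r in landmark_of(p,"light")[:5]:
            w=atz(p,r["uv"],.02)[:2]
            if np.hypot(*(w-dock))<.04: print("  net light",w.round(4),round(r["confidence"],2))
        for r in landmark_of(p,"dock")[:1]: print("  net dock",atz(p,r["uv"],0)[:2].round(4),round(r["confidence"],2))
        im=cv2.cvtColor(p["color"],cv2.COLOR_RGB2BGR); u,v=proj(p,[*d,.03])[0].astype(int)
        s=7; c=cv2.resize(im[v-45:v+40,u-50:u+50],None,fx=s,fy=s,interpolation=cv2.INTER_CUBIC)
        for h,col in((hull(p,"dock",*d),(255,255,0)),(hull(p,"light",*l),(0,255,0))):
            cv2.polylines(c,[((h-[u-50,v-45]+.5)*s).astype(np.int32)],True,col,1)
        cv2.imwrite(f"pics/{tag}_{n}.png",c)
E
python3 - <<'E'
from h import *
look("a")
from scipy.spatial.transform import Rotation as R
o=ctrl.get_obs();q=o["eef_rot"];print(R.from_quat([*q[1:],q[0]]).as_matrix().round(4),o["eef_pos"])
E
```

```text
top dock [ 0.5996 -0.0296] 58.0 light [ 0.5855 -0.0265] 57.6 off mm [-14.1   3.1]
  net light [ 0.5806 -0.0397] 0.62
  net dock [ 0.5872 -0.0365] 0.95
scene dock [ 0.6011 -0.0298] 46.4 light [ 0.5833 -0.0312] 59.0 off mm [-17.8  -1.4]
  net light [ 0.5917 -0.0208] 0.59
  net dock [ 0.6011 -0.0277] 0.76
[[-0.9757  0.219   0.    ]
 [ 0.219   0.9757 -0.    ]
 [-0.     -0.     -1.    ]] [0.12593802 0.56104932 0.40470199]
```

View pics/a_top.png

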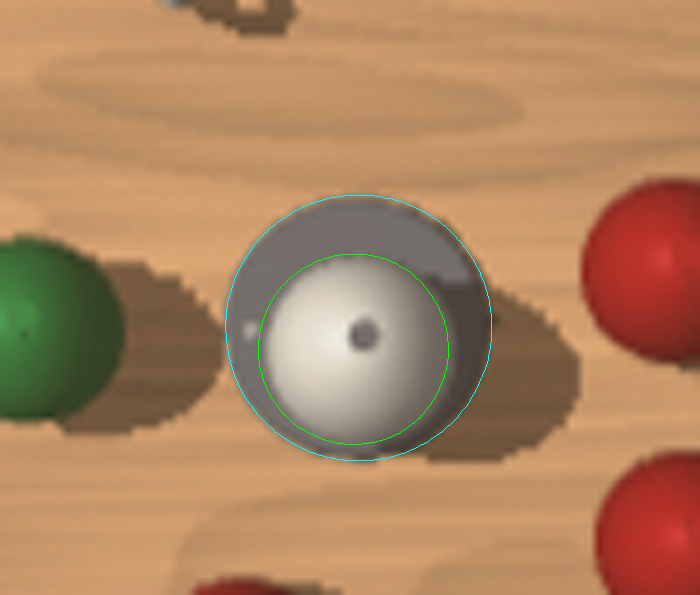

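View pics/a_scene.png

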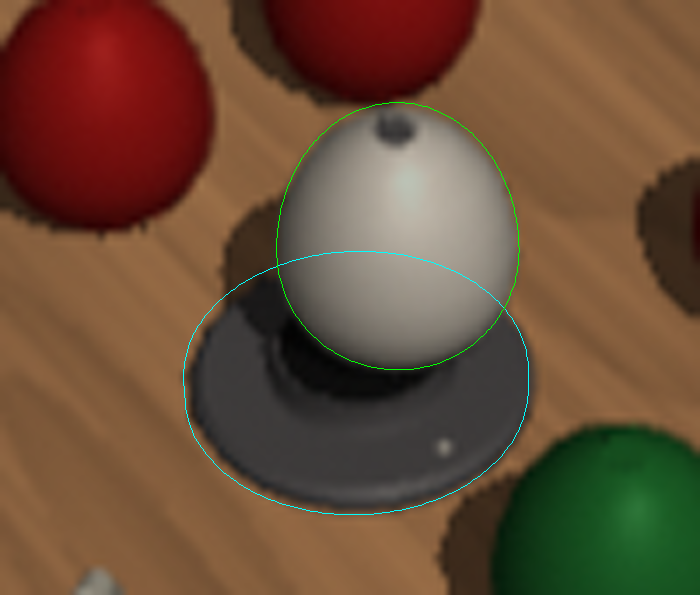

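```bash
python3 - <<'E'
s=open("h.py").read()
s=s.replace('''        g=np.abs(o-i).sum(1)
        return -np.minimum(g,60).mean()''','''        return -np.clip(o-i if kind=="dock" else i-o,0,cap).mean()''')
s=s.replace('''    im=cv2.GaussianBlur(p["color"].astype(np.float32),(0,0),0.7)
''','''    c=p["color"].astype(np.float32)
    f=200*(c[...,0]-c[...,2])/(c.sum(2)+20) if kind=="dock" else c.sum(2)/3
    cap=30 if kind=="dock" else 40
    im=cv2.GaussianBlur(f,(0,0),0.7)[...,None]
''').replace("cv2.INTER_LINEAR)[:,0]","cv2.INTER_LINEAR).ravel()")
open("h.py","w").write(s)
E
python3 - <<'E'
from h import *
look("b")
E
```

```text
top dock [ 0.5993 -0.0287] 24.0 light [ 0.5853 -0.0283] 28.6 off mm [-14.    0.4]
  net light [ 0.5846 -0.0432] 0.66
  net dock [ 0.5921 -0.0291] 0.66
scene dock [ 0.5993 -0.0289] 22.0 light [ 0.5849 -0.0331] 27.1 off mm [-14.4  -4.2]
  net light [ 0.5862 -0.024 ] 0.55
  net dock [ 0.6039 -0.0324] 0.89
```

View pics/b_top.png

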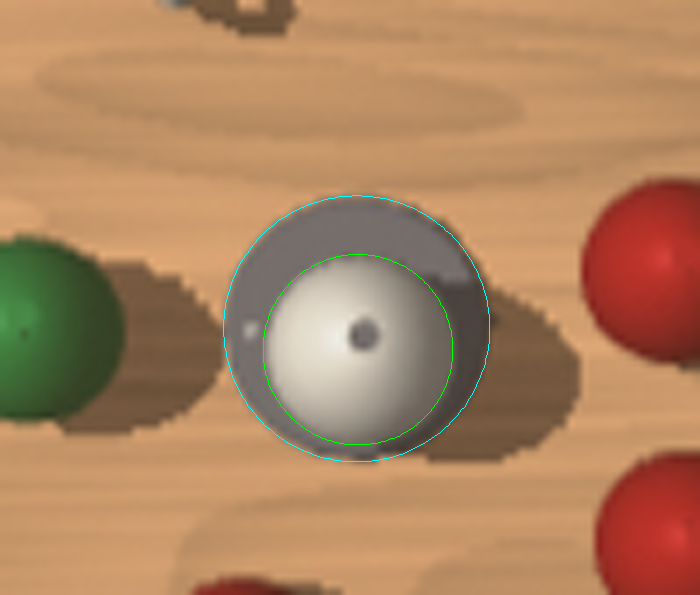

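View pics/b_scene.png

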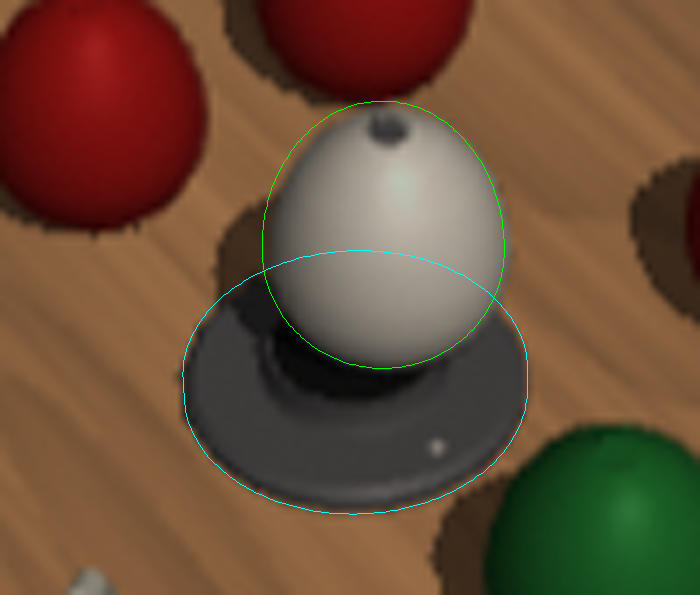

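Top and scene views agree: dock at about (0.599,-0.029), and the light is about 15 mm off towards -x. I'll come in on the robot side with shut fingers and push along +x.

```bash
python3 -m handwheel '[{"offset":[-0.509,-0.4914,0],"spin":-12.65,"grip":0},{"offset":[-0.509,-0.4914,0],"spin":-12.65,"grip":0},{"offset":[-0.509,-0.4914,0],"spin":-12.65,"grip":0},{"offset":[-0.509,-0.4914,0],"spin":-12.65,"grip":0},{"offset":[-0.509,-0.4914,0],"spin":-12.65,"grip":0},{"offset":[-0.509,-0.4914,0],"spin":-12.65,"grip":0},{"offset":[-0.509,-0.4914,0],"spin":-12.65,"grip":0},{"offset":[-0.509,-0.4914,0],"spin":-12.65,"grip":0},{"offset":[-0.509,-0.4914,0],"spin":-12.65,"grip":0},{"offset":[-0.509,-0.4914,0],"spin":-12.65,"grip":0},{"offset":[-0.509,-0.4914,0],"spin":-12.65,"grip":0},{"offset":[-0.509,-0.4914,0],"spin":-12.65,"grip":0},{"offset":[-0.509,-0.4914,0],"spin":-12.65,"grip":0},{"offset":[-0.509,-0.4914,0],"spin":-12.65,"grip":0},{"offset":[-0.509,-0.4914,0],"spin":-12.65,"grip":0},{"offset":[-0.509,-0.4914,0],"spin":-12.65,"grip":0},{"offset":[-0.509,-0.4914,0],"spin":-12.65,"grip":0},{"offset":[-0.509,-0.4914,0],"spin":-12.65,"grip":0}]'
```

```text
time_s: 3.65
eef_pos: [0.5149, -0.0296, 0.4048]
eef_rot: [0.0, -0.0, 1.0, -0.0]
wrist_force: [0.7, 0.9, 0.2]
opening: -0.001
```

```bash
python3 -m handwheel '[{"offset":[0,0,0.05],"spin":0,"grip":0},{"offset":[0,0,0.1],"spin":0,"grip":0},{"offset":[0,0,0.14],"spin":0,"grip":0},{"offset":[0,0,0.17],"spin":0,"grip":0},{"offset":[0,0,0.19],"spin":0,"grip":0},{"offset":[0,0,0.197],"spin":0,"grip":0},{"offset":[0,0,0.197],"spin":0,"grip":0},{"offset":[0,0,0.197],"spin":0,"grip":0}]'
python3 - <<'E'
from h import *
look("c",("scene",))
p=cams.camera("scene");save(p,"c_full.png");print(ctrl.get_obs()["wrist_force"])
E
```

```text
time_s: 4.65
eef_pos: [0.5155, -0.03, 0.2087]
eef_rot: [0.001, 0.0, 1.0, -0.0]
wrist_force: [0.9, -0.3, -0.4]
opening: -0.001
scene dock [ 0.5993 -0.0289] 21.9 light [ 0.5822 -0.0325] 31.5 off mm [-17.1  -3.6]
  net light [ 0.5857 -0.0334] 0.82
  net dock [0.6086 0.3899] 0.28
[-0.79878348 -0.5798719   0.07583154]
```

View pics/c_scene.png

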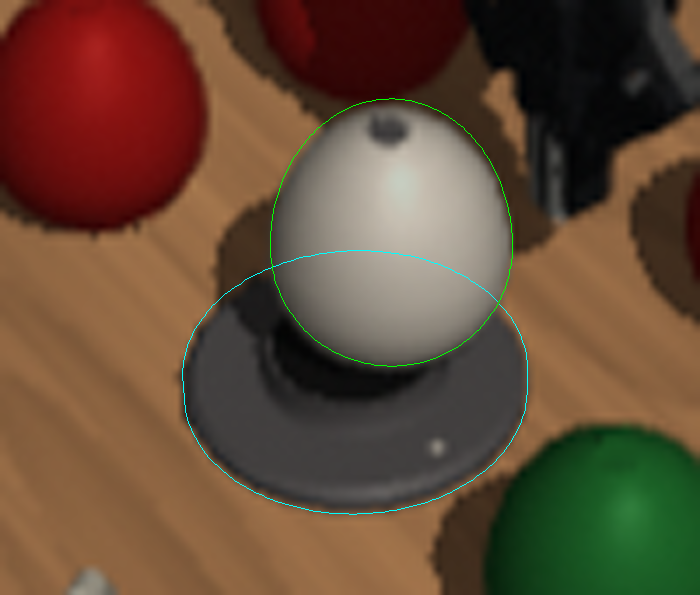

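```bash
python3 -m handwheel '[{"offset":[-0.004,0,0],"spin":0,"grip":0},{"offset":[-0.008,0,0],"spin":0,"grip":0},{"offset":[-0.011,0,0],"spin":0,"grip":0},{"offset":[-0.013,0,0],"spin":0,"grip":0},{"offset":[-0.014,0,0],"spin":0,"grip":0},{"offset":[-0.015,0,0],"spin":0,"grip":0},{"offset":[-0.016,0,0],"spin":0,"grip":0},{"offset":[-0.017,0,0],"spin":0,"grip":0},{"offset":[-0.018,0,0],"spin":0,"grip":0},{"offset":[-0.019,0,0],"spin":0,"grip":0},{"offset":[-0.02,0,0],"spin":0,"grip":0},{"offset":[-0.021,0,0],"spin":0,"grip":0},{"offset":[-0.022,0,0],"spin":0,"grip":0},{"offset":[-0.023,0,0],"spin":0,"grip":0},{"offset":[-0.024,0,0],"spin":0,"grip":0},{"offset":[-0.025,0,0],"spin":0,"grip":0},{"offset":[-0.026,0,0],"spin":0,"grip":0},{"offset":[-0.027,0,0],"spin":0,"grip":0},{"offset":[-0.027,0,0],"spin":0,"grip":0}]'
python3 - <<'E'
from h import *
look("d")
print(ctrl.get_obs()["wrist_force"])
E
```

```text
time_s: 7.22
eef_pos: [0.5421, -0.0299, 0.2077]
eef_rot: [0.0, 0.0, 1.0, -0.0]
wrist_force: [-0.8, 1.2, 0.1]
opening: 0.002
top dock [ 0.5979 -0.0299] 8.3 light [ 0.5823 -0.0331] 10.5 off mm [-15.6  -3.2]
  net dock [ 0.5916 -0.0261] 0.55
scene dock [ 0.5993 -0.0289] 21.9 light [ 0.5872 -0.0323] 33.5 off mm [-12.1  -3.4]
  net light [ 0.592 -0.03 ] 0.75
  net dock [ 0.5971 -0.03  ] 0.64
[-0.34689148  0.58598531 -0.23671025]
```

View pics/d_scene.png

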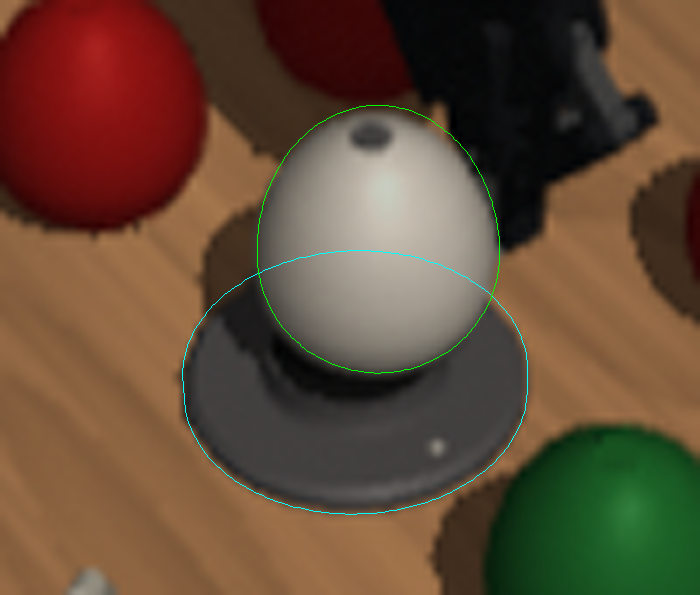

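View pics/d_top.png

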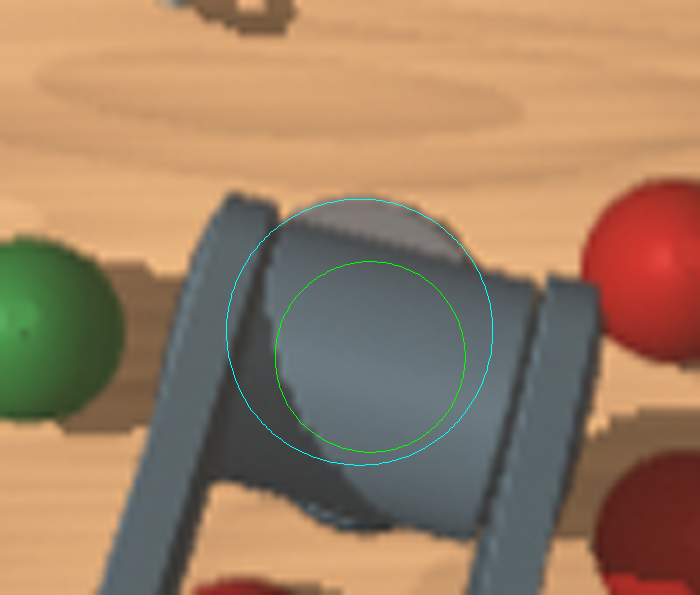

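```bash
cat >> h.py <<'E'
def cap(im,p,l,z=.1005,rad=5):
    u,v=proj(p,[*l,z])[0]; g=cv2.cvtColor(im,cv2.COLOR_RGB2GRAY).astype(float)
    yy,xx=np.mgrid[:480,:640]; m=(np.hypot(xx-u,yy-v)<rad)
    bg=np.percentile(g[m],70); w=np.clip(bg*0.85-g,0,None)*m
    uv=np.array([(w*xx).sum(),(w*yy).sum()])/w.sum()
    return uv,atz(p,uv,z)
E
python3 - <<'E'
from h import *
for n,f in(("top","top0"),("scene","scene0")):
    p=cams.camera(n); im=cv2.cvtColor(cv2.imread(f"pics/{f}.png"),cv2.COLOR_BGR2RGB)
    for z in (.099,.102): print(f,*[np.round(a,4) for a in cap(im,p,(.584,-.031),z,4)])
    if n=="scene":
        print("now",*[np.round(a,4) for a in cap(p["color"],p,(.588,-.031),.1005,4)])
        im=cv2.cvtColor(cv2.imread("pics/c_full.png"),cv2.COLOR_BGR2RGB);print("c",*[np.round(a,4) for a in cap(im,p,(.584,-.031),.1005,4)])
E
```

```text
top0 [338.5122 236.5819] [ 0.5851 -0.03    0.099 ]
top0 [338.5111 236.5745] [ 0.5848 -0.03    0.102 ]
scene0 [297.697  217.6698] [ 0.5823 -0.0341  0.099 ]
scene0 [297.5408 216.9713] [ 0.5832 -0.0333  0.102 ]
now [295.4779 218.23  ] [ 0.5881 -0.0339  0.1005]
c [297.7387 217.4484] [ 0.5827 -0.0332  0.1005]
```

```bash
python3 -m handwheel '[{"offset":[-0.001,0,0],"spin":0,"grip":0},{"offset":[-0.002,0,0],"spin":0,"grip":0},{"offset":[-0.003,0,0],"spin":0,"grip":0},{"offset":[-0.004,0,0],"spin":0,"grip":0},{"offset":[-0.005,0,0],"spin":0,"grip":0},{"offset":[-0.006,0,0],"spin":0,"grip":0},{"offset":[-0.007,0,0],"spin":0,"grip":0},{"offset":[-0.008,0,0],"spin":0,"grip":0},{"offset":[-0.0085,0,0],"spin":0,"grip":0},{"offset":[-0.0085,0,0],"spin":0,"grip":0}]'
python3 - <<'E'
from h import *
look("e",("scene",))
p=cams.camera("scene");print("now",*[np.round(a,4) for a in cap(p["color"],p,(.596,-.031),.1005,4)])
E
```

```text
time_s: 8.88
eef_pos: [0.5505, -0.0299, 0.2077]
eef_rot: [0.0, 0.0, 1.0, -0.0]
wrist_force: [-1.6, -0.9, 0.4]
opening: 0.0
scene dock [ 0.5994 -0.029 ] 21.5 light [ 0.5966 -0.0319] 34.4 off mm [-2.8 -2.9]
  net light [ 0.5959 -0.0367] 0.63
  net dock [ 0.6051 -0.0298] 0.87
now [292.4108 219.6747] [ 0.596  -0.0338  0.1005]
```

View pics/e_scene.png

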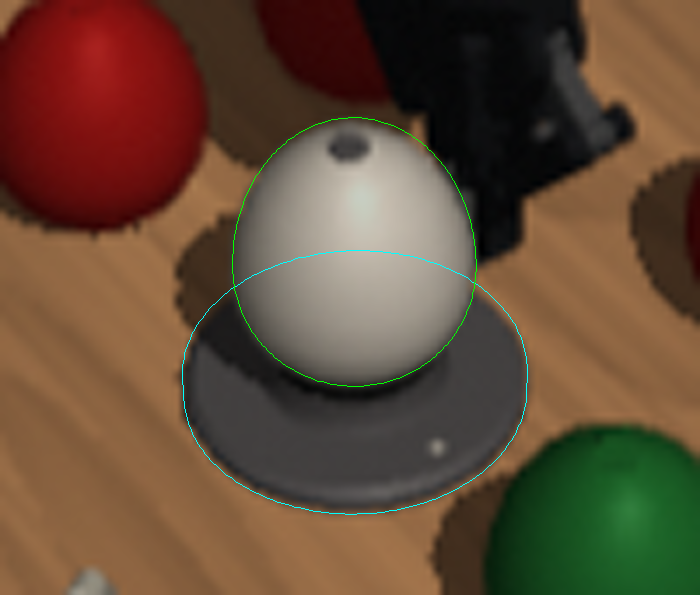

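```bash
python3 -m handwheel '[{"offset":[0.005,0,0],"spin":0,"grip":0},{"offset":[0.02,0,0],"spin":0,"grip":0},{"offset":[0.035,0,0],"spin":0,"grip":0},{"offset":[0.035,0,-0.05],"spin":0,"grip":0},{"offset":[0.05,0,-0.1],"spin":0,"grip":0},{"offset":[0.1,0,-0.11],"spin":0,"grip":0},{"offset":[0.15,0,-0.11],"spin":0,"grip":0},{"offset":[0.15,0,-0.11],"spin":0,"grip":0},{"offset":[0.15,0,-0.11],"spin":0,"grip":0}]'
python3 - <<'E'
from h import *
look("f")
for n in("top","scene"):
    p=cams.camera(n);print("cap",n,*[np.round(a,4) for a in cap(p["color"],p,(.597,-.031),.1005,4)]); save(p,f"f_{n}_full.png")
E
```

```text
time_s: 10.2
eef_pos: [0.4009, -0.0301, 0.3183]
eef_rot: [0.001, 0.0, 1.0, -0.0]
wrist_force: [-0.1, -0.2, 0.4]
opening: 0.002
top dock [ 0.5994 -0.0288] 24.1 light [ 0.5996 -0.0292] 28.4 off mm [ 0.2 -0.4]
  net light [ 0.5949 -0.034 ] 0.89
  net dock [ 0.5883 -0.0272] 0.64
scene dock [ 0.5994 -0.029 ] 21.6 light [ 0.5971 -0.0363] 25.0 off mm [-2.3 -7.3]
  net light [ 0.5967 -0.0279] 0.74
  net dock [ 0.6008 -0.0283] 0.71
cap top [338.5282 231.5019] [ 0.5987 -0.0304  0.1005]
cap scene [292.0656 220.195 ] [ 0.5976 -0.0329  0.1005]
```

View pics/f_scene.png

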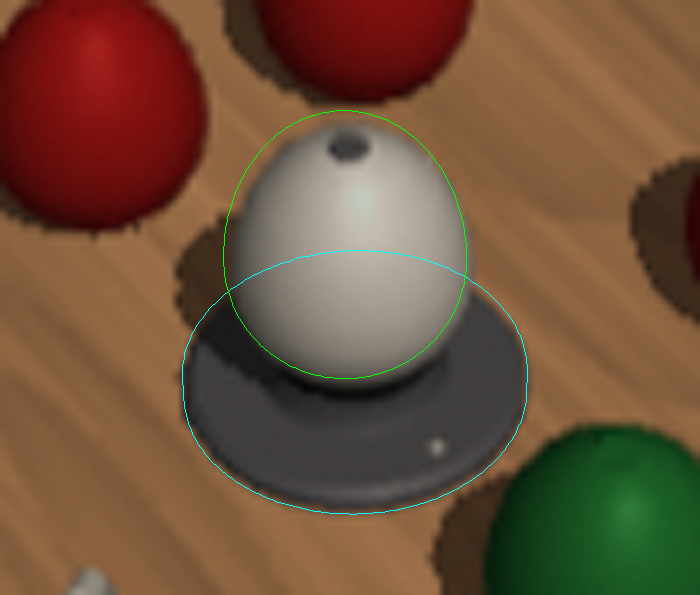

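View pics/f_top.png

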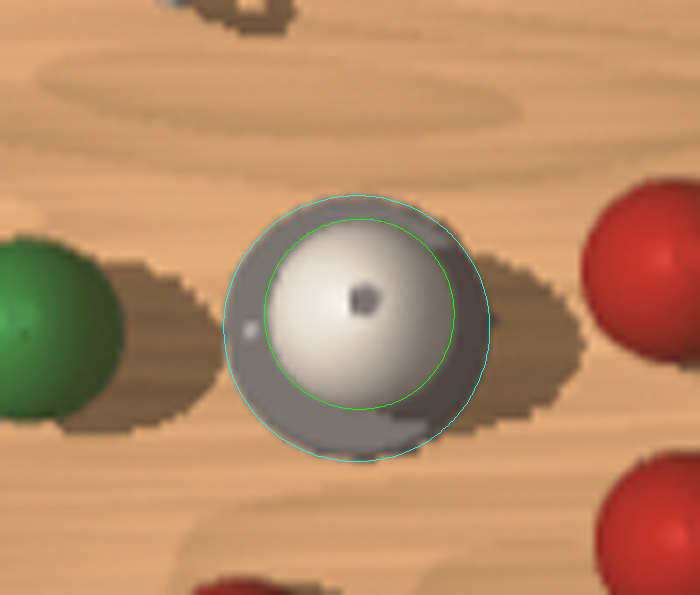

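```bash
python3 - <<'E'
import cv2,numpy as np
a=cv2.imread("pics/top0.png");b=cv2.imread("pics/f_top_full.png")
d=(cv2.absdiff(a,b).max(2)>40).astype(np.uint8)
n,_,s,c=cv2.connectedComponentsWithStats(d)
print([(*map(int,s[i]),) for i in range(1,n) if s[i][4]>8])
E
```

```text
[(325, 221, 20, 14, 141), (355, 225, 16, 14, 64), (337, 235, 4, 4, 15), (325, 238, 19, 11, 67), (347, 242, 23, 13, 101), (179, 278, 389, 202, 25890), (328, 410, 15, 10, 117), (565, 414, 8, 22, 52), (0, 417, 119, 63, 5355), (275, 423, 12, 8, 32), (333, 448, 24, 14, 41), (364, 455, 11, 20, 97), (320, 457, 36, 19, 207), (320, 476, 23, 4, 51), (369, 476, 50, 4, 135)]
```

View pics/f_top_full.png

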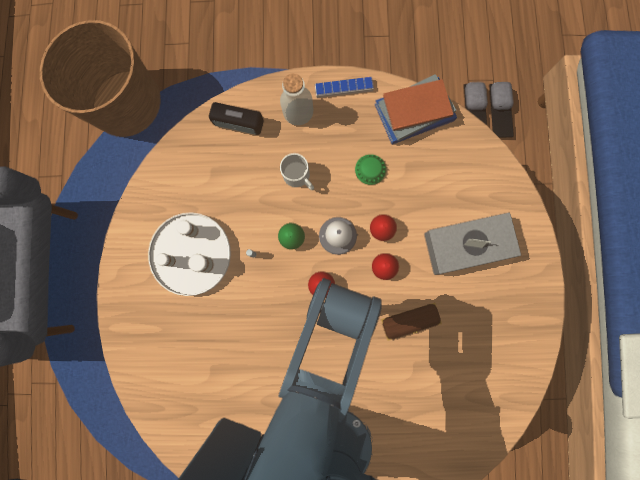

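The hand is clear, and only the light and the arm (with their shadows) differ from the first picture. The egg at (338,234) sits in the middle of the dock.

```bash
python3 - <<'E'
from bench import ctrl
print(ctrl.hand_in())
E
```

```text
the job is handed in; nothing more can be done
None
```

I nudged the night-light about 14 mm along +x with the outside of the shut fingertips, in two slow pushes at about 8 mm/s. I then backed the hand off and up, clear of everything, and handed the job in at about 10.5 s of robot time; no verdict came back.

- **Top view after the push:** the light stands within about 1–2 mm of the dock's centre. The outline fit gave (+0.2, -0.4) mm and the cap gave about (-0.7, -1.6) mm.
- **Scene view after the push:** this disagreed somewhat, with the cap at about (-1.8, -3.9) mm. It is more sensitive to height along its line of sight, and still within the 6 mm allowed. Its last outline fit of the light gave (-2.3, -7.3) mm, outside the limit. I discarded that one because the drawn outline visibly missed the egg.
- **Upright:** I did not measure the tilt. The egg looks upright in both views.
- **Bystanders:** comparing the top view before and after shows changes only at the light, the arm and their shadows. The arm's shadow falls near the glasses case and the arm now hides part of one red look-alike, so those two are less clearly checked than the rest.
- **Force:** wrist readings at the end of each move stayed under 2 N. I did not log the force during the pushes.

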